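# Shut the seedling water valve in the desk-top manifold box

## Task

Shut off the seedlings' water: push the blue cover of the white watering box all the way back, away from the robot, to uncover the two valve handles, then push the red handle with the white band clockwise until it is fully shut against its stop, straight across its pipe. Only push with the fingers: do not lift the cover out of its track. Leave the cover open, leave the black handle as it is, and do not disturb the other things on the desk.

Things in the scene. Friction and masses are not known exactly. Their poses are not given: they have to be found in the camera images.
- manifold_box: White plastic watering box fixed to the desk, 268 (x) x 268 (y) x 70 mm high; position and yaw vary. Origin: centre of its underside; its x axis points to its back (away from the robot), y to its left, z up. The front half is an open-topped valve bay, inside from x -126 to 0 and y -118 to +118 mm, inner floor 6 mm above the desk, rim at 60 mm. The back half is a flat deck at 60 mm. Lips up to 70 mm high run all round the top and form the track and end stops of the cover.
- cover_mid (a point): Centre of the plate of the blue plastic cover, a loose plate 130 (box x) x 250 (y) x 6 mm, about 0.35 kg, lying on the box rim at 60 to 66 mm height between the lips (2 mm play each side). Its x is the box's x. It slides along the box's x with light friction (a few N): about -61 to -53 mm in the box frame at the start, covering the bay; +64 mm when fully back against the rear lip, lying on the deck. Nothing but its weight holds it down.
- cover_ridge (a point): Centre of the upstanding ridge on the cover, 12 (box x) x 90 (y) x 24 mm high, from 66 to 90 mm above the desk, 25 mm nearer to the robot than the middle of the cover: the place to push on, on its near face, towards the box's +x.
- red_pivot (a point): On the vertical turning axis of the red handle, 42 mm above the desk (mid-height of the handle). In the box frame x = -35 mm and y = -52 or +40 mm: the red and black valves change places between runs. Its axes are parallel to the box's.
- red_tip (a point): Middle of the free end of the red handle, 58 mm from its axis, 42 mm above the desk. The handle is a red bar, 58 mm long, 14 mm wide and 20 mm high (32 to 52 mm above the desk), with a white band near its end and a hub of radius 11 mm on the axis, on a brass valve of radius 14 mm below 28 mm height.
- red_handle (a joint): Angle of the red handle (rad). At 0 (open) it points along the box's -x, towards the robot; it grows clockwise seen from above and ends at a stop at 1.571 (shut), where it points along the box's +y. Starts between 0 and 0.35. Friction holds it: about 2 N at the end turns it and it stays where it is left.
- black_pivot (a point): As red_pivot, for the black handle.
- black_tip (a point): As red_tip, for the black handle: same shape and size, all black, no band. To be left where it is.
- black_handle (a joint): Angle of the black handle (rad), counted like red_handle; starts between 0 and 0.3 and must not be changed.
- cup: Green plastic stacking cup standing upright to the right of the box (box -y), rim radius 37 mm, 85 mm high; origin at the centre of its underside. Leave alone.
- padlock: Small brass padlock standing to the left of the box (box +y), 38 x 16 mm, 61 mm high; origin at the centre of its underside. Leave alone.
- clipboard: Yellow plastic clipboard with a steel clip lying at the right, 230 x 160 mm, up to 21 mm high; origin at the centre of its underside. Leave alone.
- stapler: Red and black stapler at the left, 130 x 36 x 46 mm; origin at the centre of its underside. Leave alone.
- mug: White mug at the left, radius 40 mm, 95 mm high; origin at the centre of its underside. Leave alone.
- glue: White glue stick with orange cap standing at the right, radius 13 mm, 90 mm high; origin at the centre of its underside. Leave alone.

How it is judged:
On the way, in this order (a step that is already met when the one before it is completed fails the run):
1. the cover is pushed fully back, the handles uncovered (x of cover_mid in the frame of manifold_box above 0.045 m), for 0.2 s.
2. the red handle is pushed fully shut (value of joint red_handle above 1.47 rad), for 0.2 s.
At the end, for the whole second after the job is handed in: The red handle is within 0.1 rad of its shut stop (above 1.47 rad), the cover lies flat in its track within 19 mm of its rear stop (more than 45 mm behind the box centre), the black handle's tip is within 12 mm of where it was, and no other thing has moved by 20 mm (value of joint red_handle above 1.47 rad and x of cover_mid in the frame of manifold_box above 0.045 m and z of cover_mid in the frame of manifold_box between 0.058 and 0.068 m and angle between cover_mid's own z axis and vertical below 0.06 rad and distance of black_tip from where it was at the start of the episode below 0.012 m and distance of each of cup, padlock, clipboard, stapler, mug, glue from where it was at the start of the episode below 0.02 m); the robot touches nothing.
It fails at once if the cover is lifted or tipped out of its track (z of cover_mid in the frame of manifold_box above 0.078 m or angle between cover_mid's own z axis and vertical above 0.2 rad).
It fails at once if the black handle is moved (distance of black_tip from where it was at the start of the episode above 0.012 m).
It fails at once if another thing on the desk is moved, lifted or knocked over (distance of any of cup, padlock, clipboard, stapler, mug, glue from where it was at the start of the episode above 0.02 m).
It also fails if it takes over 42 s, if anything falls off the work surface, if the arm or the gripper's body presses on something with over 40 N, if the wrist force passes 120 N, or if a joint passes its speed limit or range.

## Robot

A 7-joint arm with a two-finger parallel gripper is mounted at the origin on the work surface. World frame = base frame: x ahead of the robot, y to its left, z up, the work surface at z = 0. Lengths are in m, angles in rad, forces in N, time in s.
With the tool pointing down it reaches from about 0.4 to 0.85 m from the base axis. Payload 10.4 kg.
Tool frame: the origin (TCP) lies at the very end of the fingers, on their centre line; the grasp point (between the pads) lies 19 mm behind it (manip.pinch_z is the distance from the TCP to the grasp point, in m); z points along the fingers, y is the line along which they close (so a half turn about z gives the same grasp; the last joint's range is limited). The gripper opens to 85 mm and grips with 20 to 120 N. Pads are 22 mm wide; open, the fingers measure 114 mm over their backs; the gripper's body (76 mm by 85 mm) begins 54 mm behind the grasp point. The pads swing forward as they close: fully open they stand 13 mm farther back than shut.
Start: joints at [1.22, 0.332, -0.065, 1.46, 0.022, 1.35, -0.088], TCP at [0.201, -0.592, 0.231] pointing down, gripper open.
Joint ranges: [-2.6, 2.6], [-0.5, 2.12], [-1.47, 1.34], [0.16, 2.42], [-1.27, 4.41], [0.06, 2.06], [-2.6, 2.6]. Speed limits (rad/s): [2.22, 2.22, 2.79, 2.79, 3.14, 3.14, 3.14].

## Interface

Orientations are given as a unit quaternion [x, y, z, w].
In Python, from workcell import manip gives the robot as it stands. The module is installed in compiled form; this text tells all that it offers.
- The arm moves only by the shell command python3 -m creep 'ROWS' [OPENING] [FORCE]. ROWS is a JSON object of lists of equal length, an entry for each row: "slide": the shift along the tool's x, y, z in m, a list of three; "twist": the turn about the tool's z in degrees. A call has 1 to 8 rows; each row shifts and turns the commanded pose from where the row before left it, along the tool's axes as they then stand; what a row does not reach is not made up. A row lasts 1/8 s, in which the tool goes at most 62.5 mm and 10.7 degrees, less where a joint would pass 70% of its speed; a pose out of reach is approached as far as the arm can. A call with a gripper value outside its range is refused whole. OPENING is the opening in per cent of the stroke, from 0 (shut) to 100 (fully open), set as the call begins (- or left out, the last holds). The fingers move at their own pace and stop on an object; FORCE is the grip in N (left out, the last holds). Time passes only in rows, so rows that do not move let the fingers close. It gives the time, the measured TCP pose, the force, the opening and the grip force at its end, in the units of the state.
- manip.get_obs(): the state, without advancing time (a new reading comes with each control period).
- manip.camera(name): name is "side" or "top"; returns (picture, depth): 384x512x3 uint8, blue, green, red; 384x512 float32, m along the optical axis (not along the pixel's ray), 0 where there is no reading.
- manip.camera_params(name): a dict with "intrinsics" (3x3 intrinsics, pixels), "R" (3x3) and "t" (3): a world point X has camera coordinates R X + t. Camera axes: x right, y down, z forward; pixel columns grow to the right and rows downward; lengths in m; the calibration is good to about 2 mm. A picture is of the moment at which its call begins. camera_params takes no time and is no camera call.
- manip.hand_in(): hands the job in; it is judged then, once.
The state is a dict: "clock": time; "joint_pos": joint angles; "joint_velocities": joint speeds; "tau": joint torques, N m; "position": TCP position; "ee_rot": TCP orientation; "ft_force": force on the tool from outside, world axes, zero at the start; "torque": the same for the moment, N m; "grip_width": opening from 0.0 (shut) to 1.0 (fully open); "grasp_force": force on a finger pad.
Only numpy, scipy, OpenCV 4.12 (cv2) and the standard library are available. Lean on these libraries where they do the work, as an engineer would, in place of code of your own. Each camera call takes 0.05 s, during which the arm holds its last target. There are 200 camera calls.

## Working session

There is one attempt and no reset: what is moved stays moved. The work goes in short steps, Python scripts to look and compute and a shell command to move; the robot and the scene stay as the last step left them, time stands still between calls to the robot, and variables do not carry over. Pictures are saved under pics/ and viewed, at most 10 in all, crops included, and the job is handed in when it is done.

```bash
mkdir -p pics; cat > h.py <<'E'
import numpy as np, cv2
from workcell import manip
def ray(cam,px,z):
    p=manip.camera_params(cam);K,R,t=map(np.array,(p["intrinsics"],p["R"],p["t"]))
    u=np.atleast_2d(px).astype(float);d=np.c_[u,np.ones(len(u))]@np.linalg.inv(K).T@R
    c=-R.T@t.ravel();return c+d*((z-c[2])/d[:,2])[:,None]
def cloud(cam,D):
    p=manip.camera_params(cam);K,R,t=map(np.array,(p["intrinsics"],p["R"],p["t"]))
    v,u=np.mgrid[:D.shape[0],:D.shape[1]]
    c=np.stack([u,v,np.ones_like(u)],-1)@np.linalg.inv(K).T*D[...,None]
    return (c-t.ravel())@R
E
python3 - <<'E'
from h import *
ims=[]
for c in("top","side"):
    I,D=manip.camera(c);np.savez(c+"0.npz",I=I,D=D);cv2.imwrite(f"pics/{c}0.png",I)
    p=manip.camera_params(c);print(c,-np.array(p["R"]).T@np.array(p["t"]).ravel())
    H=cv2.cvtColor(I,cv2.COLOR_BGR2HSV);m=cv2.inRange(H,(95,100,50),(130,255,255))
    P=cloud(c,D);q=P[(m>0)&(D>0)];print(len(q),np.percentile(q,[2,50,98],axis=0).round(3))
    s=(m>0)&(D>0)&(abs(P[...,2]-.066)<.006)
    r=cv2.minAreaRect((P[s][:,:2]*1000).astype(np.float32));print("plate",r)
    s=(m>0)&(D>0)&(P[...,2]>.085);
    if s.sum():print("ridge",cv2.minAreaRect((P[s][:,:2]*1000).astype(np.float32)),s.sum())
print(manip.get_obs())
E
```

```text
top [ 0.47252827 -0.03664669  1.43231515]
3148 [[ 0.417 -0.055  0.06 ]
 [ 0.534  0.082  0.066]
 [ 0.604  0.717  0.232]]
plate ((545.2324829101562, 60.48969268798828), (123.09425354003906, 243.14332580566406), 2.3730669021606445)
ridge ((462.85284423828125, 379.8455505371094), (723.64892578125, 137.77386474609375), 89.70394134521484) 588
side [-0.25500517  0.76125519  0.82641443]
2834 [[ 0.374 -0.661  0.01 ]
 [ 0.531  0.086  0.068]
 [ 0.619  0.72   0.209]]
plate ((548.4127197265625, 64.09312438964844), (133.6055145263672, 250.755615234375), 1.597489595413208)
ridge ((480.9742126464844, 386.0579833984375), (81.3302230834961, 741.5953369140625), 12.775197982788086) 431
{'clock': 0.1, 'joint_pos': array([ 1.22038706,  0.33282813, -0.06467711,  1.46085832,  0.02160506,
        1.3498613 , -0.088496  ]), 'joint_velocities': array([-0.0004812 , -0.00197191, -0.00027288, -0.00138163, -0.0018501 ,
       -0.0003523 , -0.00040651]), 'tau': array([ 6.25376415e-04, -6.26749206e+01,  4.86627908e-02, -3.92424452e+01,
        1.62820512e-02,  7.08460328e-03,  2.09032135e-05]), 'position': array([ 0.20111044, -0.59141801,  0.2305828 ]), 'ee_rot': array([ 9.86597264e-01,  1.63173045e-01, -1.35835761e-04, -6.15034251e-04]), 'ft_force': array([ 0.23723359,  0.68226277, -0.4772525 ]), 'torque': array([-0.05244274,  0.01621557, -0.00249413]), 'grasp_force': 0.0, 'grip_width': 0.995997732005672}
```

View pics/top0.png

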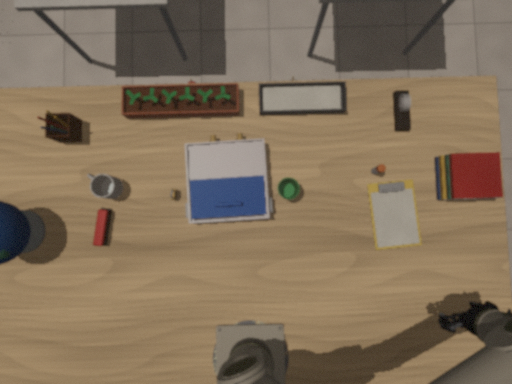

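View pics/side0.png

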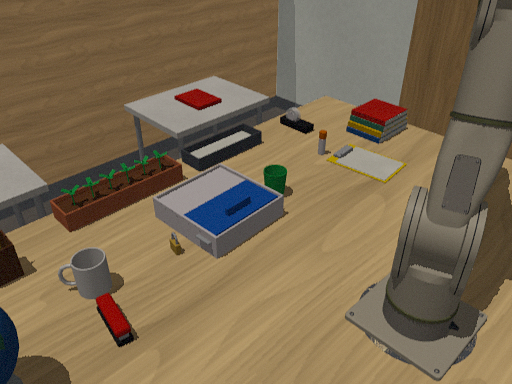

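Top view: box spans roughly px (186–270, 140–222), blue cover in its front half with the ridge near (229,205), the cup is at (289,189) and the padlock at (175,195). The side view agrees, and the arm is far off to the right.

```bash
python3 - <<'E'
from h import *
for c in("top","side"):
    f=np.load(c+"0.npz");I,D=f["I"],f["D"];P=cloud(c,D);x,y,z=np.moveaxis(P,-1,0)
    reg=(D>0)&(x>.43)&(x<.80)&(y>-.12)&(y<.22)
    def rect(s,n):
        m=cv2.morphologyEx(s.astype(np.uint8),cv2.MORPH_OPEN,np.ones((2,2)))>0
        print(c,n,m.sum(),cv2.minAreaRect((P[m][:,:2]*1000).astype(np.float32)))
    k=cv2.connectedComponentsWithStats((reg&(z>.052)&(z<.076)).astype(np.uint8));i=1+k[2][1:,4].argmax();rect(k[1]==i,"box")
    s=reg&(z>.082)&(abs(y-.06)<.08)&(z<.1);print("ridge",s.sum(),P[s].mean(0).round(3) if s.any() else"",np.ptp(P[s],axis=0).round(3))
    if s.sum()>5:print(cv2.minAreaRect((P[s][:,:2]*1000).astype(np.float32)))
E
```

```text
top box 6119 ((605.03564453125, 63.46333312988281), (280.7039794921875, 278.1886291503906), 2.341285467147827)
ridge 99 [0.522 0.061 0.089] [0.015 0.086 0.013]
((522.4215698242188, 60.4282341003418), (11.814803123474121, 86.02991485595703), 2.2518744468688965)
side box 5438 ((304.1593322753906, 405.84075927734375), (374.2396545410156, 1271.173828125), 41.154579162597656)
ridge 151 [0.523 0.067 0.089] [0.017 0.092 0.013]
((523.8177490234375, 63.20510482788086), (15.290436744689941, 92.45121002197266), 2.193356990814209)
```

```bash
python3 -m creep '{"slide":[[0,0,0],[0,0,0],[0.04,-0.035,0],[0.04,-0.035,0],[0.04,-0.035,0],[0.04,-0.035,0],[0.04,-0.035,0],[0.04,-0.035,0]],"twist":[8.3,8.3,0,0,0,0,0,0]}' 0 40
```

```text
clock: 1.1
position: [0.434, -0.3714, 0.2311]
ee_rot: [1.0, 0.019, -0.0, -0.0]
ft_force: [-0.1, -0.4, 0.3]
grip_width: 0.003
grasp_force: 0.0
```

```bash
python3 -m creep '{"slide":[[0.005,-0.054,0],[0.005,-0.054,0],[0.005,-0.054,0],[0.005,-0.054,0],[0.005,-0.054,0],[0.005,-0.054,0],[0.005,-0.054,0],[0.005,-0.054,0]],"twist":[0,0,0,0,0,0,0,0]}'; python3 -m creep '{"slide":[[0,0,0]],"twist":[0]}'
```

```text
clock: 2.1
position: [0.4563, 0.0621, 0.2312]
ee_rot: [1.0, 0.019, 0.0, 0.0]
ft_force: [1.1, -0.0, -0.0]
grip_width: 0.002
grasp_force: 0.0
clock: 2.22
position: [0.4561, 0.0648, 0.2314]
ee_rot: [1.0, 0.023, 0.0, -0.0]
ft_force: [0.2, -1.0, -0.1]
grip_width: -0.0
grasp_force: 0.0
```

```bash
python3 -m creep '{"slide":[[0.01,0.002,0.05],[0.012,0,0.05],[0,0,0.035],[0,0,0.02],[0,0,0]],"twist":[0,0,0,0,0]}'
```

```text
clock: 2.85
position: [0.4774, 0.0585, 0.0749]
ee_rot: [1.0, 0.019, -0.002, 0.0]
ft_force: [0.0, -0.5, 0.1]
grip_width: 0.003
grasp_force: 0.0
```

```bash
python3 -m creep '{"slide":[[0.01,0,0],[0.01,0,0],[0.01,0,0],[0.01,0,0],[0.01,0,0],[0.01,0,0],[0.01,0,0],[0,0,0]],"twist":[0,0,0,0,0,0,0,0]}'
```

```text
clock: 3.85
position: [0.5496, 0.062, 0.0763]
ee_rot: [1.0, 0.019, 0.001, -0.0]
ft_force: [-0.6, -0.4, -0.6]
grip_width: -0.001
grasp_force: 0.0
```

```bash
python3 -m creep '{"slide":[[0.012,0,0],[0.012,0,0],[0.012,0,0],[0.012,0,0],[0.01,0,0],[0.008,0,0],[0.004,0,0],[0,0,0]],"twist":[0,0,0,0,0,0,0,0]}'
```

```text
clock: 4.85
position: [0.619, 0.0647, 0.0764]
ee_rot: [1.0, 0.019, 0.0, -0.0]
ft_force: [-0.2, 0.1, 0.7]
grip_width: 0.001
grasp_force: 0.0
```

```bash
python3 - <<'E'
from h import *
I,D=manip.camera("side");cv2.imwrite("pics/s1.png",cv2.resize(I[150:270,140:300],None,fx=4,fy=4))
P=cloud("side",D);x,y,z=np.moveaxis(P,-1,0)
H=cv2.cvtColor(I,cv2.COLOR_BGR2HSV);m=cv2.inRange(H,(95,100,50),(130,255,255))>0
s=m&(D>0)&(z<.076)&(z>.05)&(x>.43)&(x<.8)&(abs(y-.06)<.15);print(cv2.minAreaRect((P[s][:,:2]*1000).astype(np.float32)))
E
```

```text
((661.7466430664062, 70.75806427001953), (133.7983856201172, 251.48280334472656), 1.9415465593338013)
```

View pics/s1.png

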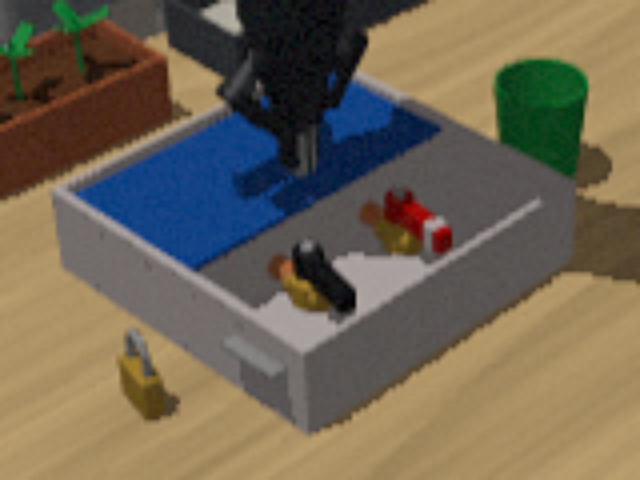

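The cover is almost back (plate middle about 57 mm behind the box centre). The red handle with its white band (crop px 415,220) is the right valve and black is the left one (325,275), both pointing at the robot.

```bash
python3 -m creep '{"slide":[[0.004,0,0],[0.004,0,0],[0,0,0],[-0.03,0,0],[-0.04,0,-0.02],[-0.04,0,-0.04],[0,0.03,-0.02],[0,0,0]],"twist":[0,0,0,0,0,0,0,0]}'; python3 - <<'E'
from h import *
C=np.array([.604,.063]);a=np.radians(2.2);B=np.array([[np.cos(a),np.sin(a)],[-np.sin(a),np.cos(a)]])
for c in("top","side"):
    I,D=manip.camera(c);cv2.imwrite(f"pics/{c}2.png",cv2.resize(I[130:230,175:280] if c=="top" else I[150:270,140:300],None,fx=5,fy=5))
    P=cloud(c,D);x,y,z=np.moveaxis(P,-1,0);H=cv2.cvtColor(I,cv2.COLOR_BGR2HSV)
    reg=(x>.45)&(x<.8)&(abs(y-.06)<.15)
    for n,m in(("blue",cv2.inRange(H,(95,100,50),(130,255,255))>0),("red",((H[...,0]<6)|(H[...,0]>172))&(H[...,1]>150)&(H[...,2]>60)),("dark",H[...,2]<45)):
        s=m&reg&(D>0)&(z>.028)&((z>.05)&(z<.076) if n=="blue" else (z<.058))
        if s.sum()<5: print(c,n,s.sum());continue
        q=(P[s][:,:2]-C)@B.T*1000
        print(c,n,s.sum(),np.percentile(q,[2,50,98],axis=0).round(),cv2.minAreaRect(q.astype(np.float32)))
E
```

```text
clock: 5.9
position: [0.5193, 0.0283, 0.1583]
ee_rot: [1.0, 0.017, 0.002, 0.001]
ft_force: [0.1, 0.4, -0.7]
grip_width: 0.002
grasp_force: 0.0
top blue 2446 [[   1. -117.]
 [  64.    4.]
 [ 120.  116.]] ((59.94640350341797, -0.22127532958984375), (124.6210708618164, 242.63255310058594), 0.24220138788223267)
top red 0
top dark 0
side blue 1918 [[   0. -114.]
 [  58.   21.]
 [ 127.  123.]] ((64.37681579589844, 3.7908096313476562), (256.4818115234375, 134.61819458007812), 89.54779815673828)
side red 102 [[-91. -50.]
 [-55. -39.]
 [-29. -32.]] ((-59.0323486328125, -44.6501579284668), (20.62169647216797, 67.27831268310547), 84.00804138183594)
side dark 125 [[-92.  39.]
 [-63.  54.]
 [-30.  62.]] ((-60.979976654052734, 50.26683044433594), (17.979673385620117, 63.63703918457031), 79.45630645751953)
```

View pics/top2.png

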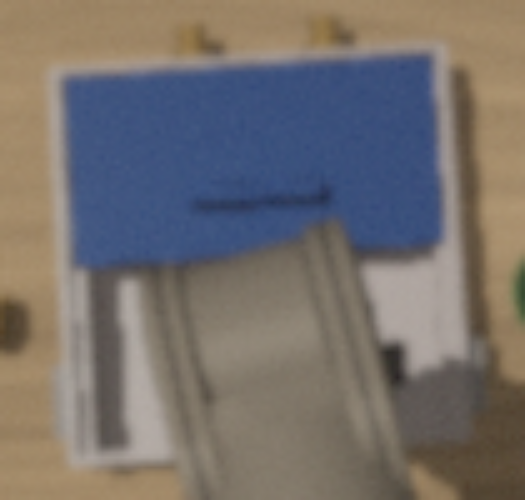

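The cover is against its rear stop (≈ +62 mm). The arm hides the handles in the top view, but the side view puts the red handle near 0.1 rad at box (−35,−52). I'll descend on its right (−y) side.

```bash
python3 -m creep '{"slide":[[0.003,0.027,0],[0.003,0.027,0],[0,0,0],[0,0,0.04],[0,0,0.04],[0,0,0.03],[0,0,0.012],[0,0,0]],"twist":[0,0,0,0,0,0,0,0]}'
```

```text
clock: 7.0
position: [0.5256, -0.022, 0.0339]
ee_rot: [1.0, 0.02, -0.001, -0.0]
ft_force: [1.0, -0.0, -0.3]
grip_width: 0.003
grasp_force: 0.0
```

```bash
python3 -m creep '{"slide":[[0,-0.012,0],[0,-0.01,0],[0,-0.01,0],[0,-0.01,0],[0.006,-0.01,0],[0.006,-0.01,0],[0.008,-0.006,0],[0,0,0]],"twist":[0,0,0,0,0,0,0,0]}'; python3 -m creep '{"slide":[[0.008,-0.004,0],[0.005,0,0],[0.002,0,0],[0,0,0]],"twist":[0,0,0,0]}'
```

```text
clock: 8.0
position: [0.5439, 0.0469, 0.0343]
ee_rot: [1.0, 0.02, 0.0, -0.001]
ft_force: [0.3, 0.4, 0.8]
grip_width: -0.002
grasp_force: 0.0
clock: 8.5
position: [0.5525, 0.0503, 0.0331]
ee_rot: [1.0, 0.019, -0.006, 0.001]
ft_force: [-27.4, -1.0, 19.0]
grip_width: -0.004
grasp_force: 14.2
```

```bash
python3 -m creep '{"slide":[[-0.01,0,0],[-0.012,0,0],[0,0,-0.05],[0,0,-0.06],[-0.04,0,-0.04],[-0.05,0,0],[-0.02,0.03,0],[0,0,0]],"twist":[0,0,0,0,0,0,0,0]}'; python3 - <<'E'
from h import *
C=np.array([.604,.063]);a=np.radians(2.2);B=np.array([[np.cos(a),np.sin(a)],[-np.sin(a),np.cos(a)]])
c="side";I,D=manip.camera(c);cv2.imwrite(f"pics/s3.png",cv2.resize(I[150:270,140:300],None,fx=5,fy=5))
P=cloud(c,D);x,y,z=np.moveaxis(P,-1,0);H=cv2.cvtColor(I,cv2.COLOR_BGR2HSV)
reg=(x>.45)&(x<.8)&(abs(y-.06)<.15)
for n,m in(("blue",cv2.inRange(H,(95,100,50),(130,255,255))>0),("red",((H[...,0]<6)|(H[...,0]>172))&(H[...,1]>150)&(H[...,2]>60)),("dark",H[...,2]<45)):
    s=m&reg&(D>0)&(z>.028)&((z>.05)&(z<.076) if n=="blue" else (z<.058))
    q=(P[s][:,:2]-C)@B.T*1000
    print(c,n,s.sum(),cv2.minAreaRect(q.astype(np.float32)))
E
```

```text
clock: 9.5
position: [0.4265, 0.0132, 0.1847]
ee_rot: [1.0, 0.017, 0.001, 0.001]
ft_force: [0.1, 0.4, 0.5]
grip_width: -0.001
grasp_force: 0.0
side blue 1926 ((64.70465087890625, 5.01019287109375), (136.1734619140625, 253.83631896972656), 0.7977900505065918)
side red 109 ((-35.39456558227539, -21.414653778076172), (64.90410614013672, 17.864484786987305), 84.39547729492188)
side dark 124 ((-59.211669921875, 50.63417053222656), (17.924915313720703, 65.45751190185547), 80.15425872802734)
```

View pics/s3.png

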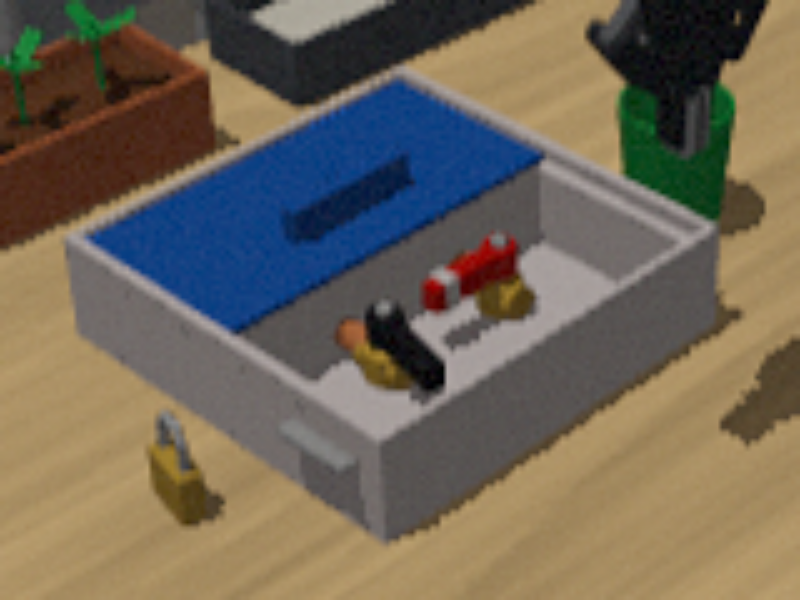

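The handle lies across the pipe, parallel to the cover's edge (crop 425,275 to 515,240). The cover is flat and back, and black is unchanged. One top-view check of the angle before handing in.

```bash
python3 -m creep '{"slide":[[-0.01,0.04,0],[-0.01,0.05,0],[0,0.05,0],[0,0.05,0],[0,0.05,0],[0,0.05,0],[0,0,0],[0,0,0]],"twist":[0,0,0,0,0,0,0,0]}'; python3 - <<'E'
from h import *
I,D=manip.camera("top");H=cv2.cvtColor(I,cv2.COLOR_BGR2HSV);cv2.imwrite("pics/t4.png",cv2.resize(I[130:230,175:280],None,fx=5,fy=5))
m=((H[...,0]<8)|(H[...,0]>170))&(H[...,1]>120)
v,u=np.nonzero(m[140:225,186:270]);q=ray("top",np.c_[u+186,v+140],.052)[:,:2]-[.604,.063]
a=np.radians(2.2);q=q@np.array([[np.cos(a),np.sin(a)],[-np.sin(a),np.cos(a)]]).T*1000
w,V=np.linalg.eigh(np.cov(q.T));print(len(q),q.min(0),q.max(0),q.mean(0),"dir from +y deg",np.degrees(np.arctan(V[0,1]/V[1,1])))
E
```

```text
clock: 10.55
position: [0.4192, -0.2743, 0.184]
ee_rot: [1.0, 0.02, 0.0, -0.0]
ft_force: [-0.2, 1.5, 0.5]
grip_width: -0.003
grasp_force: 0.0
32 [-44.80234757 -59.90925039] [-27.49584156 -19.08439734] [-39.08069502 -37.34049884] dir from +y deg -3.335167964907886
```

View pics/t4.png

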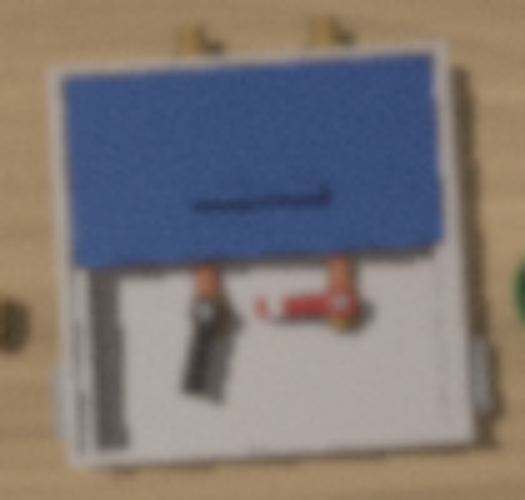

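The handle measures about 89° from the pixels, and the 27 N reaction confirms it's on the stop.

```bash
python3 -c "from workcell import manip;print(manip.hand_in())"
```

```text
the job is handed in; nothing more can be done
None
```

I handed the job in after about 10.6 s of the 42 s allowed; no verdict came back. The cover is fully back and flat in its track, and the red handle is shut against its stop (about 89° from the top view, with a 27 N reaction when pushed). The black handle looks unmoved, and the arm touched nothing else.

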